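# Lock the dust collector's access panel

## Robot

A 6-joint arm with a two-finger parallel gripper is mounted at the origin on the work surface. World frame = base frame: x ahead of the robot, y to its left, z up, the work surface at z = 0. Lengths are in m, angles in rad, forces in N, time in s.
With the tool pointing down it reaches from about 0.3 to 0.875 m from the base axis. Payload 6.4 kg.
Tool frame: the origin (TCP) lies midway between the tips of the shut fingers; the grasp point (between the pads) lies 19 mm behind it; z points along the fingers, y is the line along which they close (so a half turn about z gives the same grasp; the last joint's range is limited). The gripper opens to 85 mm and grips with 20 to 120 N. Pads are 22 mm wide; open, the fingers measure 114 mm over their backs; the gripper's body (76 mm by 85 mm) begins 54 mm behind the grasp point. The pads swing forward as they close: fully open they stand 13 mm farther back than shut.
Start: joints at [0.95, 0.181, 1.607, -0, 1.354, -0.206], TCP at [0.232, 0.526, 0.231] pointing down, gripper open.
Joint ranges: [-2.99, 2.99], [-0.89, 2.07], [0.3, 2.58], [-1.14, 4.28], [0, 2.63], [-3.12, 3.12]. Speed limits (rad/s): [2.57, 2.57, 3.01, 3.14, 3.14, 3.14].

## Interface

Orientations are given as a unit quaternion [w, x, y, z].
In Python, from bench import ctrl gives the robot as it stands. The module is installed in compiled form; this text tells all that it offers.
- The arm moves only by the tool move_arm, never from a script. Its argument "plan" is one flat list of numbers, 6 for each row, row after row: the shift along the world's x, y, z in units of 50 mm (1.0 is 50 mm), then the turn, a rotation vector about the world's x, y, z in rad. A call has 1 to 10 rows; each row is the pose to reach, as a shift and turn from the pose commanded when the call began; what a row does not reach only later rows make up. A row lasts 1/8 s, in which the tool goes at most 62.5 mm and 10.7 degrees, less where a joint would pass 70% of its speed; a pose out of reach is approached as far as the arm can. A call with a gripper value outside its range is refused whole. "grip" is the finger opening in mm, from 0 to 85.4, set as the call begins (left out, the last holds). The fingers move at their own pace and stop on an object; the grip force is fixed at half the most. Time passes only in rows, so rows that repeat a pose let the fingers close. It gives the time, the measured TCP pose, the force, the opening and the grip force at its end, in the units of the state.
- ctrl.get_obs(): the state, without advancing time (a new reading comes with each control period).
- ctrl.camera(name): name is "side" or "top" or "wrist"; returns a dict with "pixels" (384x512x3 uint8, red, green, blue), "fx", "fy", "cx", "cy" (pixels), "origin" and "attitude" of the camera in the world. Camera axes: x right, y down, z forward; pixel columns grow to the right and rows downward; lengths in m; the calibration is good to about 2 mm. A picture is of the moment at which its call begins. There is no depth.
- ctrl.hand_in(): hands the job in; it is judged then, once.
The state is a dict: "time_s": time; "q": joint angles; "dq": joint speeds; "joint_efforts": joint torques, N m; "eef_pos": TCP position; "eef_rot": TCP orientation; "wrist_force": force on the tool from outside, world axes, zero at the start; "torque": the same for the moment, N m; "opening": opening from 0.0 (shut) to 1.0 (fully open); "grasp_force": force on a finger pad.
Only numpy, scipy, OpenCV 4.12 (cv2) and the standard library are available. Lean on these libraries where they do the work, as an engineer would, in place of code of your own. Each camera call takes 0.05 s, during which the arm holds its last target. There are 200 camera calls.

## Task

The sprung access panel on top of the dust-collector casing stands ajar and its quarter-turn fastener is unlocked. Set a fingertip in the slot of the fastener, press the panel down shut with it and, still pressing, turn the fastener clockwise (seen from above) as far as it goes, so that the panel stays locked shut when you let go and move clear. Grasp and lift nothing, and leave the tools and parts lying around where they are.

Things in the scene. Friction and masses are not known exactly. Their poses are not given: they have to be found in the camera images.
- casing: fixed grey sheet-steel dust-collector casing on the bench, 250 (x) x 360 (y) x 100 mm high; origin on the bench under the centre of the access panel, z up, front at -x. The panel covers its top from y = -125 to 125 mm; from y = 125 to 235 mm the top is a fixed deck. With the panel shut the fastener's axis is vertical at casing x = -65, y = 0 mm and its slot floor is 116 mm above the bench.
- panel_front (a point): middle of the front edge of the access panel, at its top face. The panel is bare aluminium, 238 (front to back) x 236 x 6 mm, hinged along its back edge at casing x = 120 mm, height 100 mm; its front is sprung up. A tongue under it, turned by the fastener, swings beneath a keeper inside the casing's front wall from about 1.0 rad on.
- panel (a joint): opening angle of the panel, rad: 0 shut (firm stop), 0.14 where the spring holds it at the start (fastener 26 mm higher, leaning back 0.14). Pressed at the fastener it takes about 3.5 N to start and 6.5 N to hold shut. Unlocked it springs up when let go; locked it stays within 0.02.
- fastener (a joint): angle of the fastener, rad, growing clockwise from above: 0 unlocked (slot parallel to the panel's front edge), 1.571 locked at its stop (slot front to back). Starts at 0 to 0.35, stays where left, takes 0.15 to 0.3 N m. Turned with the panel up, its tongue lands on top of the keeper and the panel cannot shut.
- slot_floor: floor of the slot, turns with the fastener; origin at the floor's centre on the turning axis; y along the slot, z out of the panel. The fastener is a dark steel disc 90 mm across with two parallel ribs, 14 mm thick, 60 mm long, 18 mm above the slot floor; the slot between them is 34 mm wide, 60 mm long, open at both ends. A fingertip near one end pushes a rib to turn it.
- grinding_disc: bystander: loose grey grinding disc, 90 mm across, 9 mm thick, lying on the casing's deck; origin under its centre
- hex_nut: bystander: loose steel hexagon nut, 36 mm across, 18 mm high, on the casing's deck; origin under its centre
- wrench: bystander: loose wrench lying on the bench in front of the casing; origin under its middle, x along it
- screwdriver: bystander: loose screwdriver lying on the bench beside the casing's -y side; origin under its middle, x along it
- bracket: bystander: loose steel angle bracket, 70 x 40 mm foot, 54 mm high, on the bench to the right; origin under its foot
- oil_can: bystander: loose grey can, 60 mm across, 130 mm high, on the bench to the right; origin under its centre
- angle_grinder: bystander: loose angle grinder lying on the bench to the left, about 300 mm long, 90 mm high; origin under its body, x along it

How it is judged:
By the outcome, as a careful person would: the job done as asked, in the order asked, and still so for the second after the job is handed in, with the robot touching nothing.
It also fails if it takes over 42 s, if anything falls off the work surface, if the arm or the gripper's body presses on something with over 40 N, if the wrist force passes 120 N, or if a joint passes its speed limit or range.

## Working session

There is one attempt and no reset: what is moved stays moved. The work goes in short steps, Python scripts to look and compute and a tool call to move; the robot and the scene stay as the last step left them, time stands still between calls to the robot, and variables do not carry over. Pictures are saved under pics/ and viewed, at most 10 in all, crops included, and the job is handed in when it is done.

Besides the shell and the picture viewer there is one more tool, called after "Emit:" in YAML: its name, and indented under it one key for each argument. move_arm: Moves the arm, as the interface text tells. Its arguments: {"type":"object","properties":{"plan":{"type":"array"},"grip":{"type":"number"}},"required":["plan"]}

```bash
mkdir -p pics; cat > h.py <<'E'
import numpy as np,cv2
from bench import ctrl
from scipy.spatial.transform import Rotation as R
def att(c):
    a=np.array(c["attitude"],float)
    return a if a.shape==(3,3) else R.from_quat(a[[1,2,3,0]]).as_matrix()
def ray(c,u,v):
    d=att(c)@np.array([(u-c["cx"])/c["fx"],(v-c["cy"])/c["fy"],1]);return np.array(c["origin"]),d
def onz(c,u,v,z):
    o,d=ray(c,u,v);return o+d*(z-o[2])/d[2]
def proj(c,p):
    q=att(c).T@(np.array(p)-np.array(c["origin"]));return c["fx"]*q[0]/q[2]+c["cx"],c["fy"]*q[1]/q[2]+c["cy"]
def tri(c1,p1,c2,p2):
    o1,d1=ray(c1,*p1);o2,d2=ray(c2,*p2)
    s=np.linalg.lstsq(np.c_[d1,-d2],o2-o1,rcond=None)[0]
    a,b=o1+d1*s[0],o2+d2*s[1];return (a+b)/2,np.linalg.norm(a-b)
def snap(n,f):
    c=ctrl.camera(n);cv2.imwrite(f,c["pixels"][:,:,::-1]);return c
E
python3 - <<'E'
from h import *
for n in("top","side"):
    c=snap(n,f"pics/{n}0.png");print(n,c["fx"],c["cx"],c["cy"],c["origin"],c["attitude"])
o=ctrl.get_obs();print(o["time_s"],o["eef_pos"],o["eef_rot"])
E
```

```text
top 357.6404174060396 260.5323422601366 192.85115295070526 [0.36745982 0.02831199 1.42842802] [ 0.05872364 -0.69397885  0.71538383 -0.05631053]
side 409.7017334072967 256.2947700727996 190.38552851061922 [ 0.24518364 -0.83370594  1.02184937] [-0.37600557  0.90785339 -0.16770716  0.07934948]
0.1 [0.23142728 0.52583497 0.23043657] [-3.09298883e-04  2.05910481e-01  9.78570509e-01 -7.32834112e-04]
```

View pics/top0.png

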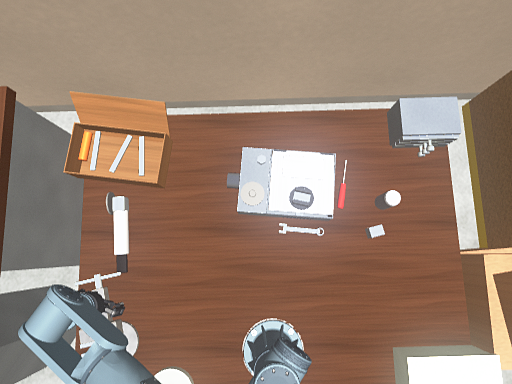

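View pics/side0.png

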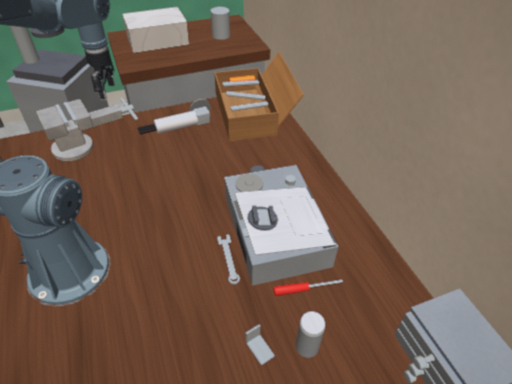

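The top view shows the casing at about (237–336, 147–218), with the dark fastener at (301,197). The side view has the fastener at (263,216). Next I'll take enlarged crops.

```bash
python3 - <<'E'
from h import *
t=ctrl.camera("top");s=ctrl.camera("side")
def crop(c,x,y,w,h):
    return cv2.resize(c["pixels"][y:y+h,x:x+w,::-1],None,fx=5,fy=5,interpolation=cv2.INTER_CUBIC)
cv2.imwrite("pics/c1.png",np.vstack([crop(t,225,140,120,60)*1,crop(t,225,180,120,60)])[:600]) if 0 else cv2.imwrite("pics/c1.png",crop(t,225,140,120,100))
cv2.imwrite("pics/c2.png",crop(s,215,160,125,120))
C=[]
for c,box in((t,(285,180,320,215)),(s,(240,195,285,235))):
    x0,y0,x1,y1=box
    g=cv2.cvtColor(c["pixels"],cv2.COLOR_RGB2GRAY)[y0:y1,x0:x1]
    n,l,st,ce=cv2.connectedComponentsWithStats((g<110).astype('uint8'))
    k=1+st[1:,4].argmax();h=cv2.convexHull(np.argwhere(l==k)[:,::-1].astype(np.float32))
    e=cv2.fitEllipse(h);p=(e[0][0]+x0,e[0][1]+y0);C.append(p);print(p,e,st[k])
print(tri(t,C[0],s,C[1]))
# casing back-left etc: top corners by hand later
for n,(u,v) in dict(FL=(237,213),BL=(242,147),BR=(336,152),FR=(334,218)).items():print(n,onz(t,u,v,.1))
E
```

```text
Traceback (most recent call last):
cv2.error: OpenCV(4.12.0) /io/opencv/modules/imgproc/src/shapedescr.cpp:361: error: (-201:Incorrect size of input array) There should be at least 5 points to fit the ellipse in function 'fitEllipseNoDirect'
```

View pics/c1.png

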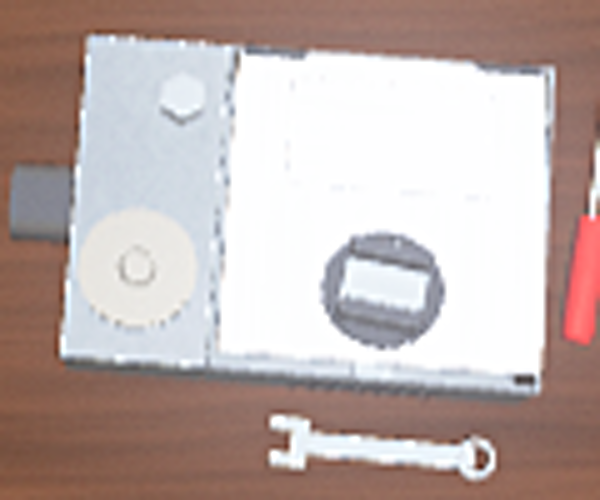

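View pics/c2.png

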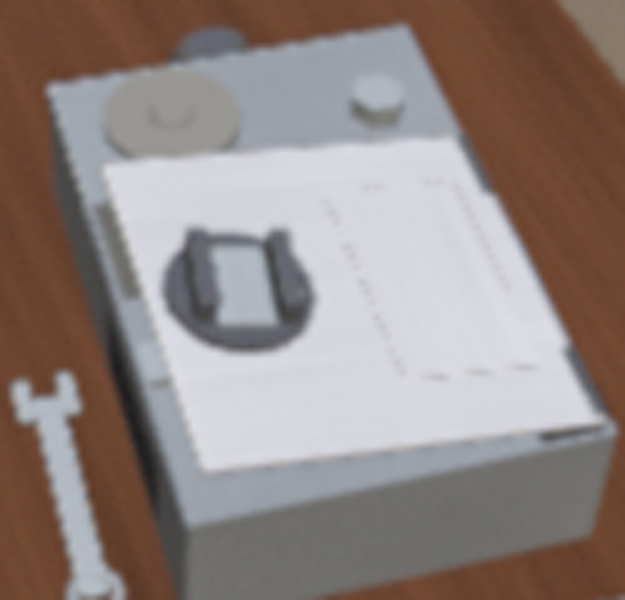

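The top crop puts the fastener disc at about (301.6,197.8) with the slot turned roughly 0.2 rad clockwise. The side crop puts the slot floor at about (264.4,216.8).

```bash
python3 - <<'E'
from h import *
t=ctrl.camera("top");s=ctrl.camera("side")
P,e=tri(t,(301.6,196.9),s,(264.2,217));print("floor",P,e,onz(t,301.6,196.9,.142),onz(s,264.2,217,.142))
K={n:onz(t,225+u/5,140+v/5,.1)[:2] for n,(u,v) in dict(FL=(60,358),BL=(88,37),BR=(553,67),FR=(538,388)).items()}
S={n:onz(s,215+u/5,160+v/5,.1)[:2] for n,(u,v) in dict(FL=(50,90),BL=(408,25),BR=(615,430),FR=(188,525)).items()}
for K in(K,S):
    W=np.array([K[n] for n in("FL","BL","BR","FR")]);M=np.array([[-.125,.235],[.125,.235],[.125,-.125],[-.125,-.125]])
    a=M-M.mean(0);b=W-W.mean(0);H=a.T@b;y=np.arctan2(H[0,1]-H[1,0],H[0,0]+H[1,1])
    Rm=np.array([[np.cos(y),-np.sin(y)],[np.sin(y),np.cos(y)]]);o=W.mean(0)-Rm@M.mean(0)
    print("yaw",y,"org",o,"res",np.linalg.norm(a@Rm.T-b,axis=1),"axis shut",o+Rm@[-.065,0],"ajar floor",o+Rm@[-.065+.004,0])
# rib angle in top
for p,q in(((350,240),(432,265)),((345,300),(420,322))):
    A=onz(t,225+p[0]/5,140+p[1]/5,.15);B=onz(t,225+q[0]/5,140+q[1]/5,.15);d=A-B;print("slot dir",np.arctan2(-d[0],d[1]),np.linalg.norm(d))
E
```

```text
floor [ 0.56261275 -0.12030404  0.13898018] 0.005671328508906732 [ 0.55936794 -0.11927209  0.142     ] [ 0.56441364 -0.12298742  0.142     ]
yaw -0.0996200222922452 org [ 0.61873584 -0.12597589] res [0.00078689 0.00268521 0.00090289 0.00346422] axis shut [ 0.5540581  -0.11951129] ajar floor [ 0.55803827 -0.11990911]
yaw -0.10402500290678915 org [ 0.62300967 -0.12851592] res [0.00402845 0.0012041  0.00300163 0.00199132] axis shut [ 0.55836104 -0.12176649] ajar floor [ 0.56233942 -0.12218184]
slot dir -0.33266672736315855 0.06184937593745016
slot dir -0.32009538031278517 0.05608213112140226
```

Estimates: shut axis at about (0.5565,-0.1205), ajar slot floor at (0.5605,-0.121,0.142), casing yaw -0.10, and slot direction yaw -0.326 (fastener ≈ 0.22). My plan is to open the fingers about 25 mm along the slot, one near each end, and use them as a driver. First I'll move above the fastener.

Emit:
move_arm:
  plan: [0.4, -0.8, 0.2, 0, 0, 0.02, 0.9, -1.8, 0.4, 0, 0, 0.05, 1.4, -2.8, 0.6, 0, 0, 0.09, 1.9, -3.8, 0.6, 0, 0, 0.09, 2.4, -4.8, 0.6, 0, 0, 0.09, 2.9, -5.8, 0.6, 0, 0, 0.09, 3.4, -6.8, 0.6, 0, 0, 0.09, 3.9, -7.8, 0.6, 0, 0, 0.09, 4.4, -8.8, 0.6, 0, 0, 0.09, 4.4, -8.8, 0.6, 0, 0, 0.09]
  grip: 25

```text
time_s: 1.55
eef_pos: [0.453, 0.0831, 0.2613]
eef_rot: [0.0, 0.165, 0.986, -0.0]
wrist_force: [-1.0, 0.7, 0.4]
opening: 0.289
grasp_force: 0.0
```

Emit:
move_arm:
  plan: [0.5, -1.0, 0, 0, 0, 0, 1.0, -2.0, 0, 0, 0, 0, 1.5, -3.0, 0, 0, 0, 0, 2.0, -3.8, 0, 0, 0, 0, 2.2, -4.14, 0, 0, 0, 0, 2.2, -4.14, 0, 0, 0, 0, 2.2, -4.14, 0, 0, 0, 0]

```text
time_s: 2.42
eef_pos: [0.5612, -0.1189, 0.2612]
eef_rot: [-0.0, 0.161, 0.987, 0.0]
wrist_force: [0.3, -0.5, 0.2]
opening: 0.292
grasp_force: 0.0
```

```bash
python3 - <<'E'
from h import *
w=snap("wrist","pics/w1.png");o=ctrl.get_obs()
print(o["time_s"],o["eef_pos"],o["eef_rot"],o["q"],o["opening"],o["wrist_force"])
print(w["origin"],w["fx"],[proj(w,p) for p in((.5605,-.121,.142),o["eef_pos"])])
E
```

```text
2.475 [ 0.56119224 -0.11890971  0.26133161] [-2.15529010e-04  1.60811650e-01  9.86985062e-01  2.31039055e-04] [-4.15814294e-01  1.53967289e-01  1.57643981e+00  3.43108524e-04
  1.41171900e+00 -1.66363914e+00] 0.29369730707316083 [-0.39010952  0.84599409 -0.09935085]
[ 0.48166181 -0.09261477  0.40313951] 321.0217818177027 [(np.float64(250.85644921010834), np.float64(186.70246992058975)), (np.float64(253.7395374974711), np.float64(259.2648941195972))]
```

View pics/w1.png

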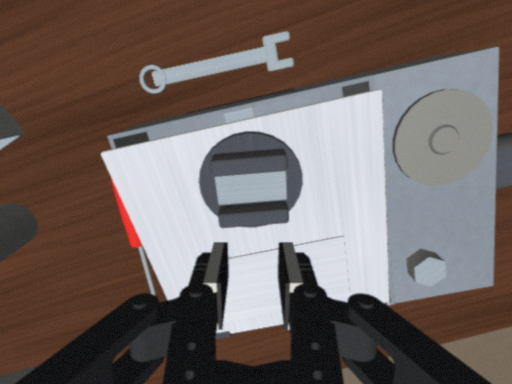

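The wrist view shows the slot floor at x 217–288, y 175–204, close to the predicted (251,187). The slot is rotated a few degrees from the fingers, so I'll measure it in an enlarged crop.

```bash
python3 - <<'E'
from h import *
w=ctrl.camera("wrist");np.save("w1.npy",w,allow_pickle=True)
im=w["pixels"][120:240,190:315,::-1]
cv2.imwrite("pics/w1c.png",cv2.resize(im,None,fx=5,fy=5,interpolation=cv2.INTER_CUBIC))
E
```

```text
(no output)
```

View pics/w1c.png

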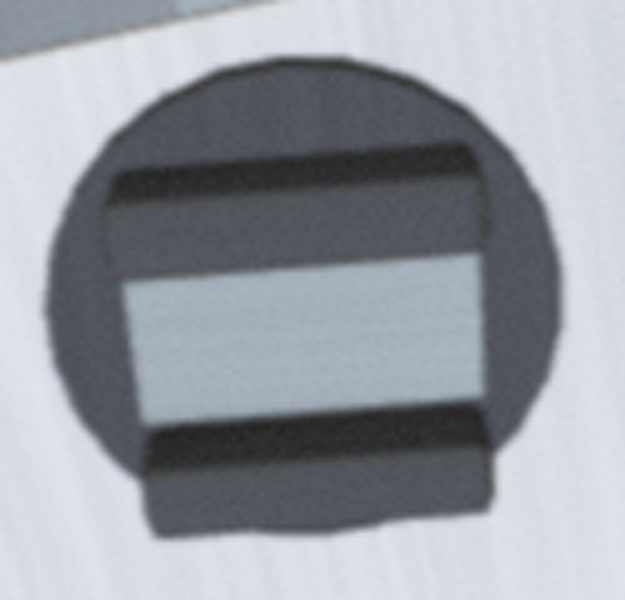

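The rib-top centre is at (252,192), with edges cleanly visible. I'll cast rays at the rib-top height.

```bash
python3 - <<'E'
from h import *
w=np.load("w1.npy",allow_pickle=True).item()
g=lambda u,v,z:onz(w,190+u/5,120+v/5,z)
z=.160
print("ribtop ctr",g(310,360,z))
for p,q in(((112,205),(480,177)),((122,278),(482,253)),((147,470),(488,447)),((157,537),(490,512))):
    A,B=g(*p,z),g(*q,z);d=B-A;print(np.linalg.norm(d),np.arctan2(-d[0],d[1]),(A+B)/2)
print("floor front edge slot", g(312,413,.142))
o=ctrl.get_obs();y=R.from_quat(np.array(o["eef_rot"])[[1,2,3,0]]).apply([0,1,0]);print("tool y yaw",np.arctan2(-y[0],y[1]))
E
```

```text
ribtop ctr [ 0.55971127 -0.11964233  0.16      ]
0.05704967943131958 -0.2461235451719274 [ 0.53286487 -0.11298349  0.16      ]
0.056645894366686884 -0.25171541435110734 [ 0.54445057 -0.11591403  0.16      ]
0.055895743657231774 -0.25073480478444116 [ 0.57620232 -0.12397183  0.16      ]
0.055412519136384675 -0.24133909125704142 [ 0.58771554 -0.12678241  0.16      ]
floor front edge slot [ 0.57482139 -0.12441677  0.142     ]
tool y yaw -0.32300471476145687
```

Emit:
move_arm:
  plan: [-0.05, 0, 0, 0, 0, 0.075, -0.05, 0, -0.6, 0, 0, 0.075, -0.05, 0, -1.2, 0, 0, 0.075, -0.05, 0, -1.6, 0, 0, 0.075, -0.05, 0, -1.9, 0, 0, 0.075, -0.05, 0, -2.1, 0, 0, 0.075, -0.05, 0, -2.2, 0, 0, 0.075, -0.05, 0, -2.2, 0, 0, 0.075]

```text
time_s: 3.52
eef_pos: [0.5593, -0.1207, 0.1514]
eef_rot: [0.0, 0.125, 0.992, -0.0]
wrist_force: [-0.6, -0.2, 0.0]
opening: 0.294
grasp_force: 0.0
```

```bash
python3 - <<'E'
from h import *
w=ctrl.camera("wrist");s=ctrl.camera("side")
a=w["pixels"][120:340,150:350];b=cv2.resize(s["pixels"][170:260,215:315],None,fx=4,fy=4)
a=cv2.resize(a,(400,440));b=cv2.resize(b,(400,360));b=np.vstack([b,np.zeros((80,400,3),np.uint8)])
cv2.imwrite("pics/w2.png",np.hstack([a,b])[:,:,::-1])
o=ctrl.get_obs();print(o["eef_pos"],o["wrist_force"],o["torque"])
E
```

```text
[ 0.55962329 -0.12094502  0.15196224] [-0.35175255 -0.38209185 -0.65462867] [ 0.05958467  0.05230848 -0.00049967]
```

View pics/w2.png

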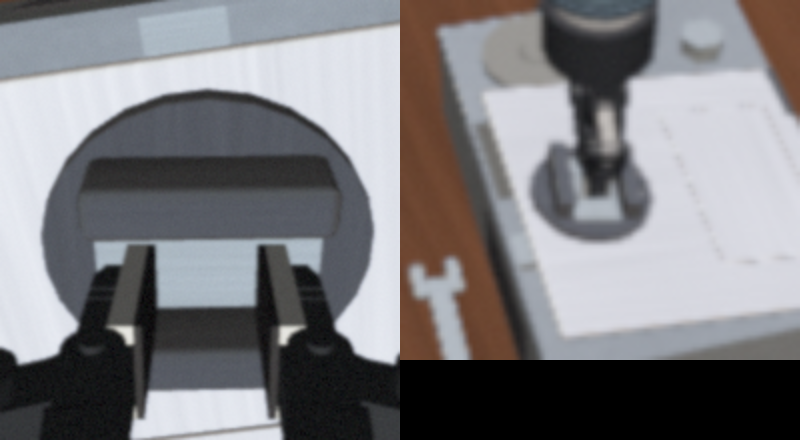

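Both fingertips sit in the slot, straddling its centre, aligned and clear of the ribs. Next I'll press down, following the hinge arc.

Emit:
move_arm:
  plan: [0, 0.02, -0.1, 0, 0, 0, -0.01, 0.02, -0.2, 0, 0, 0, -0.03, 0.02, -0.3, 0, 0, 0, -0.04, 0.02, -0.4, 0, 0, 0, -0.06, 0.02, -0.5, 0, 0, 0, -0.07, 0.02, -0.6, 0, 0, 0, -0.08, 0.02, -0.66, 0, 0, 0, -0.08, 0.02, -0.66, 0, 0, 0]

```text
time_s: 4.62
eef_pos: [0.5553, -0.1195, 0.1184]
eef_rot: [0.0, 0.125, 0.992, 0.0]
wrist_force: [-1.6, 1.6, 6.2]
opening: 0.29
grasp_force: 3.0
```

Emit:
move_arm:
  plan: [0, 0, -0.03, 0, 0, 0, 0, 0, -0.06, 0, 0, 0, 0, 0, -0.06, 0, 0, 0]

```text
time_s: 5.0
eef_pos: [0.5551, -0.1194, 0.1158]
eef_rot: [-0.0, 0.125, 0.992, 0.0]
wrist_force: [-3.5, 2.0, 9.2]
opening: 0.292
grasp_force: 4.5
```

Emit:
move_arm:
  plan: [0, 0, -0.03, 0, 0, 0, 0, 0, -0.06, 0, 0, 0, 0, 0, -0.06, 0, 0, 0]

```text
time_s: 5.38
eef_pos: [0.5552, -0.1194, 0.1153]
eef_rot: [-0.0, 0.124, 0.992, 0.0]
wrist_force: [-12.5, 4.7, 26.6]
opening: 0.291
grasp_force: 13.3
```

The firm stop is reached at z ≈ 0.1155. I'll ease the press slightly and start turning clockwise.

Emit:
move_arm:
  plan: [-0.02, 0, 0.02, 0, 0, 0, -0.02, 0, 0.02, 0, 0, -0.12, -0.02, 0, 0.02, 0, 0, -0.24, -0.02, 0, 0.02, 0, 0, -0.36, -0.02, 0, 0.02, 0, 0, -0.48, -0.02, 0, 0.02, 0, 0, -0.6, -0.02, 0, 0.02, 0, 0, -0.6, -0.02, 0, 0.02, 0, 0, -0.6]

```text
time_s: 6.38
eef_pos: [0.556, -0.1207, 0.1156]
eef_rot: [0.002, 0.412, 0.911, -0.0]
wrist_force: [-1.3, 0.7, 14.2]
opening: 0.289
grasp_force: 7.2
```

```bash
python3 - <<'E'
from h import *
o=ctrl.get_obs();print(o["eef_pos"],o["wrist_force"],o["torque"],o["q"])
E
```

```text
[ 0.55601539 -0.12067011  0.11563576] [-1.33776608  0.71039293 14.22854299] [ 0.10398084  0.27712119 -0.14648549] [-4.22199747e-01  2.94608217e-01  1.72012330e+00 -1.27757386e-04
  1.12217759e+00 -1.14285651e+00]
```

Emit:
move_arm:
  plan: [0, 0.02, -0.01, 0, 0, -0.12, 0, 0.02, -0.01, 0, 0, -0.24, 0, 0.02, -0.01, 0, 0, -0.36, 0, 0.02, -0.01, 0, 0, -0.48, 0, 0.02, -0.01, 0, 0, -0.6, 0, 0.02, -0.01, 0, 0, -0.7, 0, 0.02, -0.01, 0, 0, -0.7]

```text
time_s: 7.25
eef_pos: [0.5555, -0.1206, 0.1155]
eef_rot: [0.002, 0.7, 0.714, -0.0]
wrist_force: [-5.1, -3.2, 18.1]
opening: 0.295
grasp_force: 8.9
```

```bash
python3 - <<'E'
from h import *
w=ctrl.camera("wrist");s=ctrl.camera("side")
a=w["pixels"][120:340,150:350];b=cv2.resize(s["pixels"][170:260,215:315],None,fx=4,fy=4)
a=cv2.resize(a,(400,440));b=np.vstack([b,np.zeros((80,400,3),np.uint8)])
cv2.imwrite("pics/w3.png",np.hstack([a,b])[:,:,::-1])
o=ctrl.get_obs();print(o["eef_pos"],o["wrist_force"],o["torque"])
y=R.from_quat(np.array(o["eef_rot"])[[1,2,3,0]]).apply([0,1,0]);print("tool y yaw",np.arctan2(-y[0],y[1]))
E
```

```text
[ 0.55549955 -0.12056424  0.1155428 ] [-4.84660924 -2.59384733 17.98843158] [-0.43401218  1.03604718 -0.10917792]
tool y yaw -1.5499627671357896
```

View pics/w3.png

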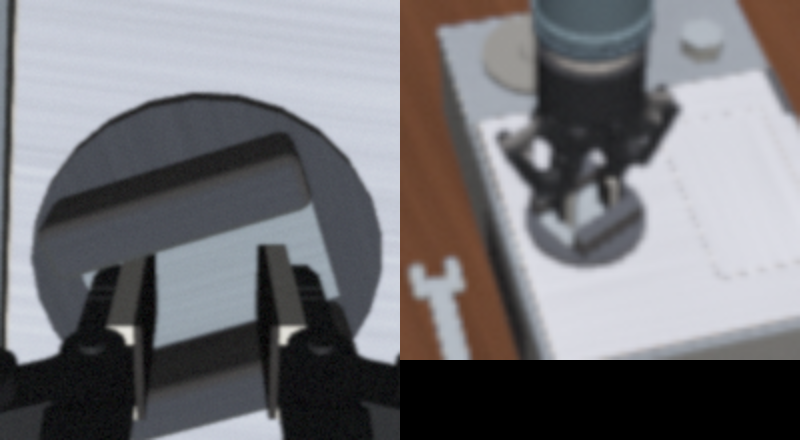

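The panel looks shut. The fastener lags the fingers by about 0.33 rad, putting it at about 1.1, so I'll keep turning to the stop.

Emit:
move_arm:
  plan: [0, 0, 0, 0, 0, -0.12, 0, 0, 0, 0, 0, -0.24, 0, 0, 0, 0, 0, -0.36, 0, 0, 0, 0, 0, -0.44, 0, 0, 0, 0, 0, -0.44, 0, 0, 0, 0, 0, -0.44]

```text
time_s: 8.1
eef_pos: [0.5552, -0.1204, 0.1155]
eef_rot: [0.002, 0.839, 0.545, 0.0]
wrist_force: [-5.8, -1.9, 18.6]
opening: 0.296
grasp_force: 9.4
```

```bash
python3 - <<'E'
from h import *
o=ctrl.get_obs();print(o["eef_pos"],o["wrist_force"],o["torque"],o["q"],o["joint_efforts"])
y=R.from_quat(np.array(o["eef_rot"])[[1,2,3,0]]).apply([0,1,0]);print("tool y yaw",np.arctan2(-y[0],y[1]))
E
```

```text
[ 0.55521185 -0.12035475  0.11548944] [-5.81939599 -1.88950241 18.61243805] [-0.256646    1.13954287 -0.03227128] [-4.21294848e-01  2.94138040e-01  1.72107252e+00 -2.02212116e-03
  1.12300333e+00 -1.34485161e-03] [  1.83566004 -36.77669406 -26.25986338   1.18514657  -1.7083776
  -0.0525305 ]
tool y yaw -1.989870781210247
```

Emit:
move_arm:
  plan: [0, 0, 0, 0, 0, -0.06, 0, 0, 0, 0, 0, -0.12, 0, 0, 0, 0, 0, -0.12]

```text
time_s: 8.48
eef_pos: [0.5563, -0.1199, 0.1156]
eef_rot: [0.003, 0.869, 0.494, 0.001]
wrist_force: [-0.6, -0.4, 16.1]
opening: 0.294
grasp_force: 27.4
```

```bash
python3 - <<'E'
from h import *
o=ctrl.get_obs();print(o["eef_pos"],o["wrist_force"],o["torque"],o["joint_efforts"][5])
y=R.from_quat(np.array(o["eef_rot"])[[1,2,3,0]]).apply([0,1,0]);print("tool y yaw",np.arctan2(-y[0],y[1]))
w=ctrl.camera("wrist")
a=cv2.resize(w["pixels"][120:340,130:370],None,fx=2.5,fy=2.5)
cv2.imwrite("pics/w4.png",a[:,:,::-1])
E
```

```text
[ 0.55633375 -0.11987914  0.11560245] [-0.58230068 -0.43543049 16.09144219] [0.1943924  0.35917396 0.98226921] 1.215488389134407
tool y yaw -2.108157321013645
```

View pics/w4.png

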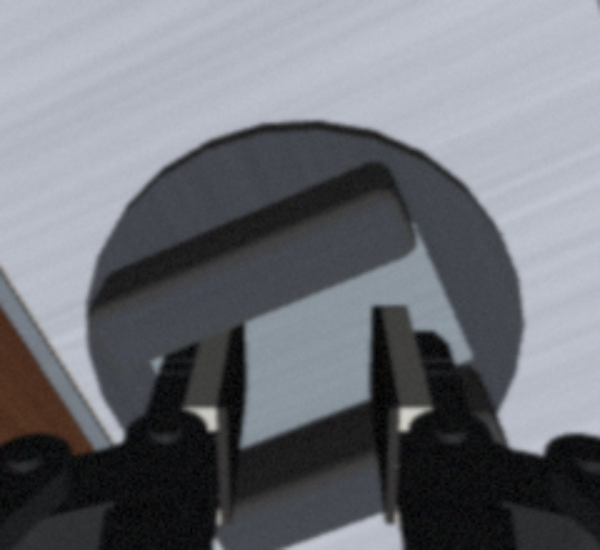

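The torque jumped to about 1 N m, which means the stop is reached, with slot yaw ≈ -1.68 as expected. I'll unwind the tool within the slack, lift straight out, and move clear.

Emit:
move_arm:
  plan: [0, 0, 0, 0, 0, 0.12, 0, 0, 0, 0, 0, 0.24, 0, 0, 0.06, 0, 0, 0.3, 0, 0, 0.2, 0, 0, 0.3, 0, 0, 0.5, 0, 0, 0.3, 0, 0, 1.0, 0, 0, 0.3, 0, 0, 1.8, 0, 0, 0.3, -1.0, 0, 2.6, 0, 0, 0.3, -2.0, 0, 3.0, 0, 0, 0.3, -2.0, 0, 3.0, 0, 0, 0.3]

```text
time_s: 9.78
eef_pos: [0.4529, -0.119, 0.2655]
eef_rot: [0.002, 0.787, 0.617, 0.001]
wrist_force: [0.7, 0.7, -0.5]
opening: 0.291
grasp_force: 0.0
```

```bash
python3 - <<'E'
from h import *
s=ctrl.camera("side");t=ctrl.camera("top");o=ctrl.get_obs();print(o["time_s"],o["eef_pos"],o["wrist_force"])
f=lambda c,x,y:cv2.resize(c["pixels"][y:y+110,x:x+100],None,fx=4,fy=4,interpolation=cv2.INTER_CUBIC)
cv2.imwrite("pics/s5.png",np.hstack([f(s,225,165),f(t,245,140)])[:,:,::-1])
E
```

```text
9.875 [ 0.45436477 -0.11896163  0.26354744] [ 0.70870156 -0.45674265 -0.36919572]
```

View pics/s5.png

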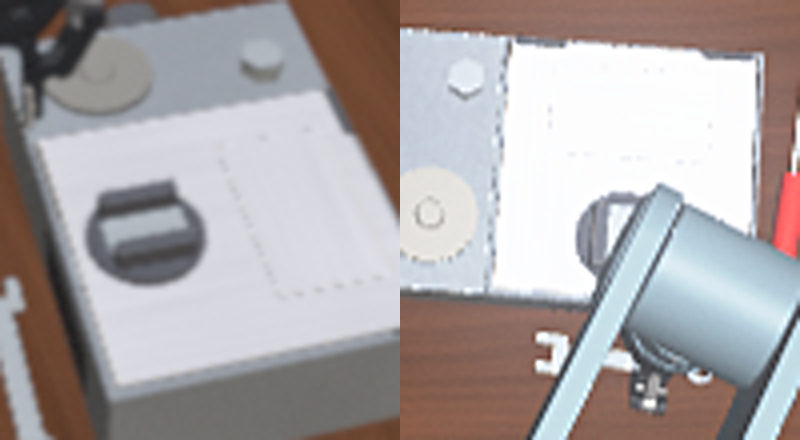

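The panel sits shut, the slot runs front to back and the bystanders are in place, so I'm handing in.

```bash
python3 -c "
from bench import ctrl
print(ctrl.hand_in())"
```

```text
the job is handed in; nothing more can be done
None
```

The panel was pressed shut and the fastener turned clockwise to its stop; the panel stayed down with the arm clear, and I handed the job in at about 10 s (no verdict came back).

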